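# Shelve the dried jars at the watchmaker's bench

## Robot

A 6-joint arm with a two-finger parallel gripper is mounted at the origin on the work surface. World frame = base frame: x ahead of the robot, y to its left, z up, the work surface at z = 0. Lengths are in m, angles in degrees, forces in N, time in s.
With the tool pointing down it reaches from about 0.3 to 0.775 m from the base axis. Payload 14.6 kg.
Tool frame: the origin (TCP) lies at the very end of the fingers, on their centre line; the grasp point (between the pads) lies 19 mm behind it; z points along the fingers, y is the line along which they close (so a half turn about z gives the same grasp; the last joint's range is limited). The gripper opens to 85 mm and grips with 20 to 120 N. Pads are 22 mm wide; open, the fingers measure 114 mm over their backs; the gripper's body (76 mm by 85 mm) begins 54 mm behind the grasp point. The pads swing forward as they close: fully open they stand 13 mm farther back than shut.
Start: joints at [-79.274, 17.183, 87.147, -0, 75.671, -3.816], TCP at [0.138, -0.532, 0.231] pointing down, gripper open.
Joint ranges: [-173.82, 173.82], [-45.26, 126.66], [13.44, 144.39], [-59.66, 239.66], [0, 175.72], [-146.38, 146.38]. Speed limits (degrees/s): [127.2, 127.2, 147.25, 180, 180, 180].

## Interface

Orientations are given as a 3x3 rotation matrix whose columns are the frame's x, y, z axes.
In Python, from plant import arm, camera, camera_model, workorder gives the robot as it stands. The module is installed in compiled form; this text tells all that it offers. Calls block until the motion is done:
- arm.move_pose(position, orientation): joint-space move of the TCP to a pose.
- arm.servo_line(position, speed=0.15, orientation=None, guard=None): straight line of the TCP; orientation=None keeps the orientation; speed is the mean speed in m/s. With guard (N) it stops when the force on the tool has changed by that much, and returns True; else False.
- arm.set_joints(angles): joint-space move.
- arm.gripper_to(opening, grip_force=None): opening from 0.0 (shut) to 1.0 (fully open); grip_force is the grip in N (None keeps the last); returns when the fingers have stopped.
- arm.dwell(seconds).
- arm.solve_ik(position, orientation): joint angles nearest the present ones, or None.
- arm.observe(): the state.
- camera(name): name is "scene" or "top" or "wrist"; returns the picture (480x640x3 uint8, red, green, blue); there is no depth.
- camera_model(name): a dict with "vfov" (degrees; the focal length in pixels is half the picture's height over the tangent of half this angle, whatever the lens; pixels are square), "cx", "cy" (the principal point, pixels), "extrinsics" (4x4, takes a point from world to camera coordinates). Camera axes: x right, y down, z forward; pixel columns grow to the right and rows downward; lengths in m; the calibration is good to about 2 mm. A picture is of the moment at which its call begins: read the wrist's pose just before it. camera_model takes no time and is no camera call; for the wrist camera it gives the pose at the moment of the call.
A pose or a line that the arm cannot do raises arm.IKError and nothing moves.
- workorder.close_job(): hands the job in; it is judged then, once.
The state is a dict: "time_s": time; "joints": joint angles; "joint_vel": joint speeds; "effort": joint torques, N m; "position": TCP position; "eef_rot": TCP orientation; "contact_force": force on the tool from outside, world axes, zero at the start; "ft_torque": the same for the moment, N m; "gripper_width": opening from 0.0 (shut) to 1.0 (fully open); "grasp_force": force on a finger pad.
Only numpy, scipy, OpenCV 4.12 (cv2) and the standard library are available. Lean on these libraries where they do the work, as an engineer would, in place of code of your own. Each camera call takes 0.05 s, during which the arm holds its last target. There are 200 camera calls.

## Task

Lift the lid off the grey drying box by its purple knob and lay it flat on the green mat, then take every jar, those in the box and those standing on the bench, and stand them upright on the two-step shelf: amber jars in one straight row along the white line of the upper (back) step, blue jars in one straight row along the white line of the lower (front) step, the jars of a row side by side with gaps of no more than 25 mm. When all the jars are up, put the lid back squarely on the empty box so that it is closed; do not disturb the other things on the bench.

Things in the scene. Friction and masses are not known exactly. Their poses are not given: they have to be found in the camera images.
- shelf: Fixed wooden two-step shelf, 180 mm deep (x), 256 mm wide (y). Origin: centre of its footprint; front (-x) faces the robot. Lower step: x -90 to 0 mm, top z = 30 mm, white line along y at x = -45 mm. Upper step: x 0 to 90 mm, top z = 70 mm, white line at x = 45 mm. Usable y -120 to 120 mm. Front lips (5 mm wide) and side panels (8 mm thick) stand 6 mm above each step.
- drybox: Fixed grey open-topped box, 206 mm (x) by 140 mm (y) outside, 84 mm high, walls and floor 5 mm thick. Origin at the centre of its underside, z up. Jars inside stand on its floor about 85 mm apart in x and 64 mm apart in y (two by two).
- mat: Fixed flat green bench mat, 280 mm (x) by 220 mm (y), 3 mm thick; origin at the centre of its underside.
- lid: Loose flat light-grey lid of the drying box, plate 224 mm (x) by 158 mm (y), 8 mm thick, 250 g; it rests plainly on the box's rim (origin at z = 84 mm of the box). Origin at the centre of the plate's underside, z up. In its middle stands a purple knob, 24 mm wide (x), 44 mm long (y), from 8 to 40 mm above the origin.
- amber1: Amber jar with a black cap: a closed cylindrical jar, 44 mm diameter, 70 mm tall, 120 g, straight-sided (body and cap flush); origin at the centre of its underside, z up. Starts in the drying box. May be absent.
- amber2: Amber jar with a black cap: a closed cylindrical jar, 44 mm diameter, 70 mm tall, 120 g, straight-sided (body and cap flush); origin at the centre of its underside, z up. Starts in the drying box. May be absent.
- amber3: Amber jar with a black cap: a closed cylindrical jar, 44 mm diameter, 70 mm tall, 120 g, straight-sided (body and cap flush); origin at the centre of its underside, z up. Starts on the bench beyond the mat. May be absent.
- blue1: Blue jar with a white cap: a closed cylindrical jar, 44 mm diameter, 70 mm tall, 120 g, straight-sided (body and cap flush); origin at the centre of its underside, z up. Starts in the drying box. May be absent.
- blue2: Blue jar with a white cap: a closed cylindrical jar, 44 mm diameter, 70 mm tall, 120 g, straight-sided (body and cap flush); origin at the centre of its underside, z up. Starts in the drying box. May be absent.
- blue3: Blue jar with a white cap: a closed cylindrical jar, 44 mm diameter, 70 mm tall, 120 g, straight-sided (body and cap flush); origin at the centre of its underside, z up. Starts on the bench beyond the mat. May be absent.
- loupe: Bystander: black eye loupe, 34 mm diameter, 34 mm high; origin under its centre.
- driver_stand: Bystander: black rubber stand with coloured screwdrivers, 84 mm diameter, 125 mm high; origin under its centre.
- pump_bottle: Bystander: square light-blue pump bottle with a steel top, 60 by 60 mm, 103 mm high; origin under its centre.
- parts_dish: Bystander: flat round white parts dish, 120 mm diameter, 16 mm high; origin under its centre.
- movement_holder: Bystander: round aluminium watch movement holder, 52 mm diameter, 28 mm high; origin under its centre.
- tweezers: Bystander: steel tweezers lying along their x, 120 by 9 mm, 5 mm high; origin under their centre.

How it is judged (in metres and radians):
On the way, in this order (a step that is already met when the one before it is completed fails the run):
1. the lid lies flat on the green mat, let go (x of lid in the frame of mat between -0.1 and 0.1 m and y of lid in the frame of mat between -0.08 and 0.08 m and z of lid in the frame of mat below 0.009 m and contact force between the fingers and lid below 0.1 N and linear speed of lid below 0.02 m/s and angle between lid's own z axis and vertical below 0.06 rad), for 0.3 s.
2. with the lid still off the box, all jars stand in their rows on the shelf (x of amber1 in the frame of shelf between 0.033 and 0.057 m and y of amber1 in the frame of shelf between -0.098 and 0.098 m and z of amber1 in the frame of shelf between 0.065 and 0.076 m and angle between each of amber1, amber2, amber3, blue1, blue2, blue3's own z axis and vertical below 0.1 rad and linear speed of each of amber1, amber2, amber3, blue1, blue2, blue3 below 0.02 m/s and (horizontal distance between amber1 and amber2 below 0.07 m or horizontal distance between amber1 and amber3 below 0.07 m) and x of amber2 in the frame of shelf between 0.033 and 0.057 m and y of amber2 in the frame of shelf between -0.098 and 0.098 m and z of amber2 in the frame of shelf between 0.065 and 0.076 m and (horizontal distance between amber2 and amber1 below 0.07 m or horizontal distance between amber2 and amber3 below 0.07 m) and x of amber3 in the frame of shelf between 0.033 and 0.057 m and y of amber3 in the frame of shelf between -0.098 and 0.098 m and z of amber3 in the frame of shelf between 0.065 and 0.076 m and (horizontal distance between amber3 and amber1 below 0.07 m or horizontal distance between amber3 and amber2 below 0.07 m) and x of blue1 in the frame of shelf between -0.057 and -0.033 m and y of blue1 in the frame of shelf between -0.098 and 0.098 m and z of blue1 in the frame of shelf between 0.025 and 0.036 m and (horizontal distance between blue1 and blue2 below 0.07 m or horizontal distance between blue1 and blue3 below 0.07 m) and x of blue2 in the frame of shelf between -0.057 and -0.033 m and y of blue2 in the frame of shelf between -0.098 and 0.098 m and z of blue2 in the frame of shelf between 0.025 and 0.036 m and (horizontal distance between blue2 and blue1 below 0.07 m or horizontal distance between blue2 and blue3 below 0.07 m) and x of blue3 in the frame of shelf between -0.057 and -0.033 m and y of blue3 in the frame of shelf between -0.098 and 0.098 m and z of blue3 in the frame of shelf between 0.025 and 0.036 m and (horizontal distance between blue3 and blue1 below 0.07 m or horizontal distance between blue3 and blue2 below 0.07 m) and (x of lid in the frame of drybox above 0.12 m or x of lid in the frame of drybox below -0.12 m or y of lid in the frame of drybox above 0.12 m or y of lid in the frame of drybox below -0.12 m)), for 0.2 s.
At the end, for the whole second after the job is handed in: Each jar stands at rest upright (0.1 rad) on its step (amber upper, blue lower), within 12 mm of the white line and 98 mm of the shelf middle, at most 70 mm centre to centre from another of its colour if there is one; lid flat on the box, centred within 12 mm, square within 0.12 rad, released (x of amber1 in the frame of shelf between 0.033 and 0.057 m and y of amber1 in the frame of shelf between -0.098 and 0.098 m and z of amber1 in the frame of shelf between 0.065 and 0.076 m and angle between each of amber1, amber2, amber3, blue1, blue2, blue3's own z axis and vertical below 0.1 rad and linear speed of each of amber1, amber2, amber3, blue1, blue2, blue3, lid below 0.02 m/s and (horizontal distance between amber1 and amber2 below 0.07 m or horizontal distance between amber1 and amber3 below 0.07 m) and x of amber2 in the frame of shelf between 0.033 and 0.057 m and y of amber2 in the frame of shelf between -0.098 and 0.098 m and z of amber2 in the frame of shelf between 0.065 and 0.076 m and (horizontal distance between amber2 and amber1 below 0.07 m or horizontal distance between amber2 and amber3 below 0.07 m) and x of amber3 in the frame of shelf between 0.033 and 0.057 m and y of amber3 in the frame of shelf between -0.098 and 0.098 m and z of amber3 in the frame of shelf between 0.065 and 0.076 m and (horizontal distance between amber3 and amber1 below 0.07 m or horizontal distance between amber3 and amber2 below 0.07 m) and x of blue1 in the frame of shelf between -0.057 and -0.033 m and y of blue1 in the frame of shelf between -0.098 and 0.098 m and z of blue1 in the frame of shelf between 0.025 and 0.036 m and (horizontal distance between blue1 and blue2 below 0.07 m or horizontal distance between blue1 and blue3 below 0.07 m) and x of blue2 in the frame of shelf between -0.057 and -0.033 m and y of blue2 in the frame of shelf between -0.098 and 0.098 m and z of blue2 in the frame of shelf between 0.025 and 0.036 m and (horizontal distance between blue2 and blue1 below 0.07 m or horizontal distance between blue2 and blue3 below 0.07 m) and x of blue3 in the frame of shelf between -0.057 and -0.033 m and y of blue3 in the frame of shelf between -0.098 and 0.098 m and z of blue3 in the frame of shelf between 0.025 and 0.036 m and (horizontal distance between blue3 and blue1 below 0.07 m or horizontal distance between blue3 and blue2 below 0.07 m) and x of lid in the frame of drybox between -0.012 and 0.012 m and y of lid in the frame of drybox between -0.012 and 0.012 m and z of lid in the frame of drybox between 0.079 and 0.089 m and angle between the x axis of lid and the x axis of drybox, either way round below 0.12 rad and contact force between the fingers and lid below 0.1 N and angle between lid's own z axis and vertical below 0.06 rad); the robot touches nothing.
It fails at once if a bystander on the bench is moved more than 30 mm (distance of any of loupe, driver_stand, pump_bottle, parts_dish, movement_holder, tweezers from where it was at the start of the episode above 0.03 m).
Of amber1, amber2, amber3, blue1, blue2, blue3 only 5 to 6 are there at a start; the rules pass over those that are not, and their reading is None.
At some moment in a run one of lid may be knocked a few centimetres aside while the robot is not near it.
It also fails if it takes over 205 s, if anything falls off the work surface, if the arm or the gripper's body presses on something with over 40 N, if the wrist force passes 120 N, or if a joint passes its speed limit or range.

## Working session

There is one attempt and no reset: what is moved stays moved. The work goes in short steps, each a Python script; the robot and the scene stay as the last script left them, time stands still between calls to the robot, and variables do not carry over. Pictures are saved under pics/ and viewed, at most 14 in all, crops included, and the job is handed in when it is done.

```bash
mkdir -p pics; cat > h.py <<'E'
import numpy as np, cv2
from plant import arm, camera, camera_model, workorder
def K(m):
    f=240/np.tan(np.radians(m["vfov"])/2); return f
def snap(name,fn):
    m=camera_model(name); im=camera(name); cv2.imwrite(fn,im[:,:,::-1]); return im,m
def pix2z(m,u,v,z):
    E=np.array(m["extrinsics"]);R,t=E[:3,:3],E[:3,3]
    d=R.T@np.array([(u-m["cx"])/K(m),(v-m["cy"])/K(m),1]); c=-R.T@t
    return c+d*(z-c[2])/d[2]
def ray(m,u,v):
    E=np.array(m["extrinsics"]);R,t=E[:3,:3],E[:3,3]
    d=R.T@np.array([(u-m["cx"])/K(m),(v-m["cy"])/K(m),1]); return -R.T@t,d/np.linalg.norm(d)
def tri(rs):
    A=sum(np.eye(3)-np.outer(d,d) for c,d in rs); b=sum((np.eye(3)-np.outer(d,d))@c for c,d in rs)
    return np.linalg.solve(A,b)
def proj(m,p):
    E=np.array(m["extrinsics"]); q=E[:3,:3]@np.array(p)+E[:3,3]
    return q[:2]/q[2]*K(m)+[m["cx"],m["cy"]]
def Rd(a): # tool down, tool y at angle a (deg) from world y
    c,s=np.cos(np.radians(a)),np.sin(np.radians(a))
    x=np.array([c,s,0]);y=np.array([s,-c,0]);return np.stack([x,y,[0,0,-1]],1)
E
python3 - <<'E'
from h import *
for n in("scene","top","wrist"):
    im,m=snap(n,f"pics/{n}0.png"); print(n,m["vfov"],m["cx"],m["cy"],np.round(np.array(m["extrinsics"]),3).tolist())
o=arm.observe();print(o)
E
```

```text
scene 56.97358988056716 319.6187664732217 237.0274019582145 [[0.855, 0.518, 0.022, -0.471], [0.299, -0.458, -0.837, -0.113], [-0.424, 0.722, -0.546, 1.086], [0.0, 0.0, 0.0, 1.0]]
top 45.94757410914156 326.6215115819262 240.77285776970456 [[0.004, -1.0, 0.009, -0.026], [-0.981, -0.006, -0.195, 0.533], [0.195, -0.008, -0.981, 1.22], [0.0, 0.0, 0.0, 1.0]]
wrist 68.86783612127837 315.4571267654941 243.77161740348492 [[0.251, -0.968, -0.002, -0.549], [-0.925, -0.24, 0.295, -0.038], [-0.286, -0.073, -0.955, 0.38], [0.0, 0.0, 0.0, 1.0]]
{'time_s': 0.15, 'joints': array([-7.92751559e+01,  1.72077952e+01,  8.71729886e+01, -9.27572725e-04,
        7.56704272e+01, -3.81682259e+00]), 'joint_vel': array([ 0.06994881, -0.04307842, -0.1285747 ,  0.08052503, -0.02883977,
        0.15465093]), 'effort': array([ 1.05321931e-03, -5.43671644e+01, -3.61888504e+01, -8.11067889e-05,
        3.20703271e-03, -2.09849060e-05]), 'position': array([ 0.13804657, -0.53220278,  0.2308503 ]), 'eef_rot': array([[ 9.67964299e-01,  2.51087800e-01, -1.81741362e-04],
       [ 2.51087862e-01, -9.67963904e-01,  8.75269390e-04],
       [ 4.38503868e-05, -8.92862571e-04, -9.99999600e-01]]), 'contact_force': array([0.07375747, 0.01379849, 0.2925541 ]), 'ft_torque': array([ 0.01387838, -0.00816765, -0.02673472]), 'grasp_force': 0.0, 'gripper_width': 0.9985721521010927}
```

View pics/top0.png

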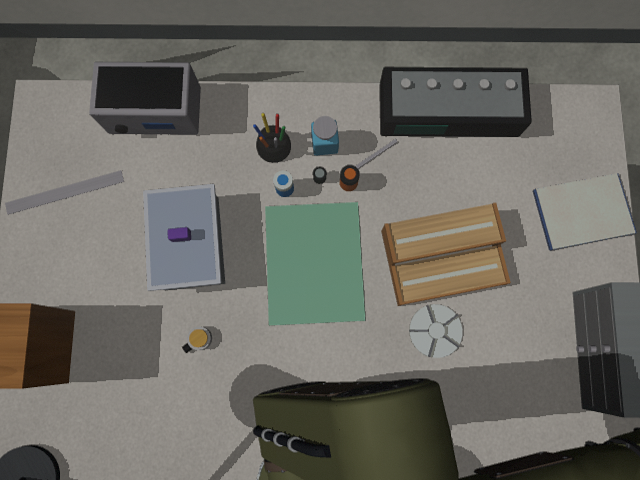

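View pics/scene0.png

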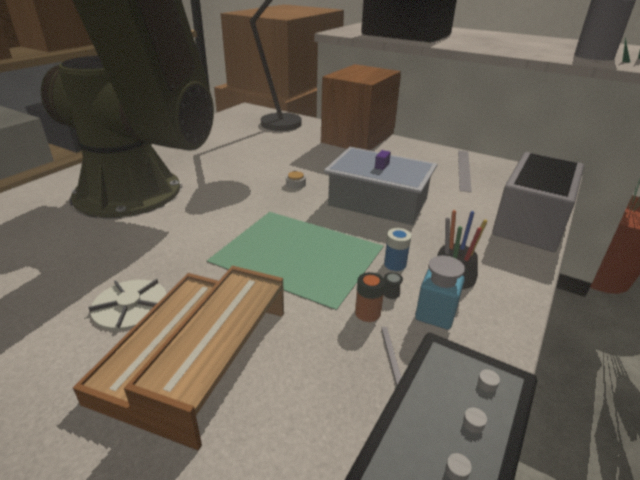

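Top view: box with knob at (178,234), mat centred at (314,263), blue jar (284,182), loupe (319,174), amber jar (349,176), shelf about (445,255), dish (437,330). Scene view: blue jar cap at (398,236), amber (371,282), knob (383,160).

```bash
python3 - <<'E'
from h import *
t=cv2.imread("pics/top0.png");s=cv2.imread("pics/scene0.png")
c=cv2.resize(t[125:310,135:535],None,fx=2,fy=2,interpolation=cv2.INTER_CUBIC)
cv2.imwrite("pics/c1.png",c)
T=camera_model("top");S=camera_model("scene");W=camera_model("wrist")
for n,a,b in[("knob",(178,233),(383,157)),("blue",(283,180),(398,234)),("amber",(349,170.5),(371,281)),("boxcorner near-right",(220,284),(329,174)),("boxc far r",(214,184),(418,184))]:
    r=[ray(T,*a),ray(S,*b)];p=tri(r);print(n,p.round(4),[np.linalg.norm(np.cross(p-c,d)).round(4) for c,d in r])
for n,(u,v),z in[("matTL",(266,203),.003),("matTR",(359,202),.003),("matBL",(269,325),.003),("matBR",(365,321),.003),("dish",(437,330),.016),("lup0",(396,237),.07),("lup1",(494,222),.07),("ll0",(402,285),.03),("ll1",(498,269),.03)]:print(n,pix2z(T,u,v,z).round(4))
E=np.array(W["extrinsics"]);R=E[:3,:3];o=arm.observe()
print("cam in tool",o["eef_rot"].T@(-R.T@E[:3,3]-o["position"]),(o["eef_rot"].T@R.T).round(3))
for p,a in[([.5,.2,.3],0),([.5,.2,.3],90),([.65,-.25,.3],0),([.65,.05,.3],0)]:
  print(p,a,arm.solve_ik(np.array(p),Rd(a)))
E
```

```text
knob [0.5367 0.296  0.1128] [np.float64(0.0006), np.float64(0.0006)]
blue [0.6705 0.0771 0.0685] [np.float64(0.001), np.float64(0.001)]
amber [ 0.691  -0.074   0.0693] [np.float64(0.0021), np.float64(0.0021)]
boxcorner near-right [0.4371 0.2122 0.0757] [np.float64(0.0068), np.float64(0.0068)]
boxc far r [0.6488 0.2254 0.1043] [np.float64(0.0006), np.float64(0.0006)]
matTL [0.633  0.1205 0.003 ]
matTR [ 0.6369 -0.0996  0.003 ]
matBL [0.3473 0.1066 0.003 ]
matBR [ 0.3573 -0.1113  0.003 ]
dish [ 0.3373 -0.272   0.016 ]
lup0 [ 0.5389 -0.1768  0.07  ]
lup1 [ 0.5745 -0.3969  0.07  ]
ll0 [ 0.4367 -0.1935  0.03  ]
ll1 [ 0.4743 -0.4126  0.03  ]
cam in tool [ 0.0763377  -0.00064874 -0.14267188] [[ 0.    -0.955 -0.295]
 [ 1.     0.    -0.001]
 [ 0.001 -0.295  0.955]]
[0.5, 0.2, 0.3] 0 [ 1.79043267e+01  1.32027565e+01  8.30488931e+01 -2.54444375e-14
  8.37483504e+01  1.07904327e+02]
[0.5, 0.2, 0.3] 90 [ 1.79043267e+01  1.32027565e+01  8.30488931e+01 -2.54444375e-14
  8.37483504e+01  1.79043267e+01]
[0.65, -0.25, 0.3] 0 [-2.40500521e+01  3.55455947e+01  5.19812462e+01 -2.54444375e-14
  9.24731592e+01  6.59499479e+01]
[0.65, 0.05, 0.3] 0 [ 1.18032284e+00  2.87638952e+01  6.21789394e+01 -2.54444375e-14
  8.90571654e+01  9.11803228e+01]
```

View pics/c1.png

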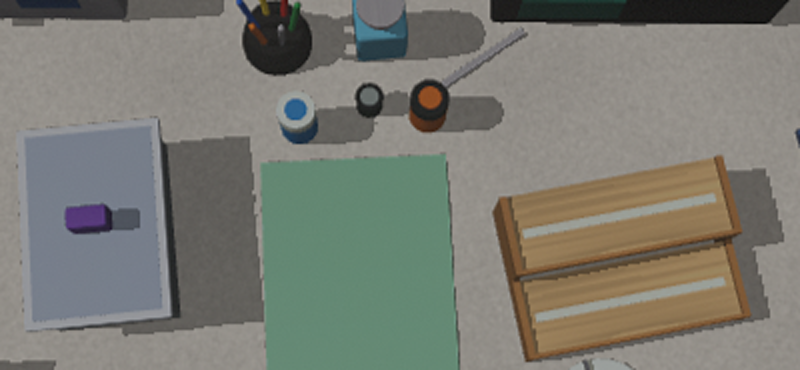

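The crop shows the lid with knob at crop (88,218), the jars clear of the mat, and the shelf lines at crop (522,234)-(716,199) and (536,318)-(725,282). Now wrist views of lid and shelf.

```bash
python3 - <<'E'
from h import *
import pickle
D={}
for n,p in[("s1",[.50,-.26,.24]),("s2",[.56,-.33,.24]),("j1",[.60,0.0,.24]),("j2",[.64,.03,.24]),("l1",[.50,.26,.24]),("l2",[.55,.32,.24])]:
    arm.move_pose(np.array(p),Rd(0)); arm.dwell(.2)
    im,m=snap("wrist",f"pics/{n}.png");D[n]=m
pickle.dump(D,open("m.pkl","wb"));print(arm.observe()["time_s"])
a=cv2.imread("pics/s1.png");b=cv2.imread("pics/l1.png")
E
```

```text
6.8
```

View pics/s1.png

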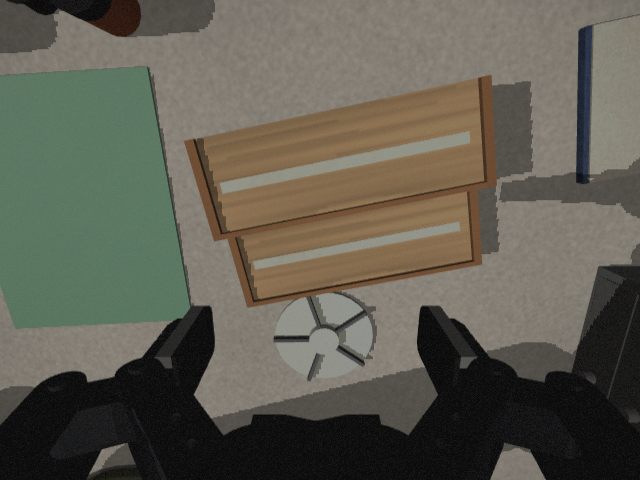

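View pics/l1.png

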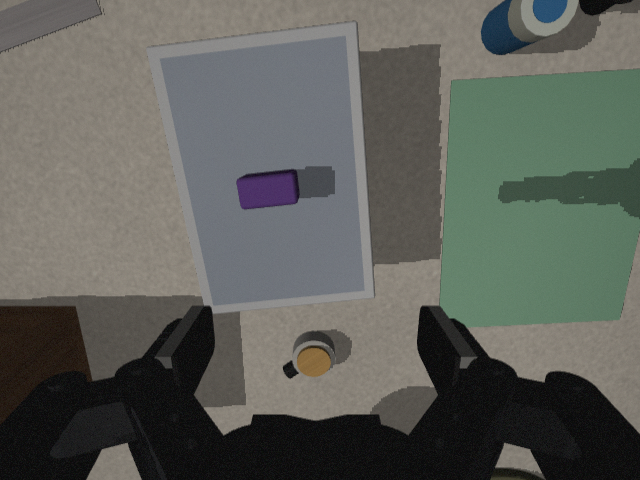

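View pics/j1.png

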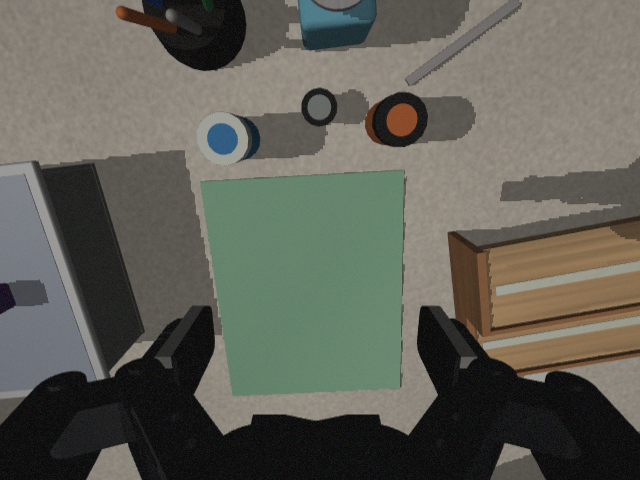

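Wrist shelf view: upper line (221,188)-(470,138), lower (253,265)-(460,227). Lid view: lid corners (149,47),(356,23),(373,296),(205,312), knob top about (268,190). Jar view: blue cap disc (223,139), amber disc (402,120), loupe (319,106) between. Segmenting the same features in both views for triangulation.

```bash
cat > seg.py <<'E'
from h import *
def seg(im_bgr,kind):
    h=cv2.cvtColor(im_bgr,cv2.COLOR_BGR2HSV)
    lo,hi={"purple":((125,90,40),(150,255,255)),"blue":((100,140,60),(116,255,255)),"orange":((3,170,110),(15,255,255)),
           "white":((30,0,115),(100,45,255)),"lid":((90,15,90),(130,75,255)),"green":((60,50,60),(85,255,255))}[kind]
    m=cv2.inRange(h,lo,hi); m=cv2.morphologyEx(m,cv2.MORPH_OPEN,np.ones((3,3)))
    cs,_=cv2.findContours(m,cv2.RETR_EXTERNAL,cv2.CHAIN_APPROX_NONE)
    return [(c,cv2.contourArea(c),cv2.minAreaRect(c)) for c in sorted(cs,key=cv2.contourArea,reverse=True)[:4] if cv2.contourArea(c)>30]
E
python3 - <<'E'
from seg import *
for n,k in[("s1","white"),("s2","white"),("l1","purple"),("l2","purple"),("j1","blue"),("j2","blue"),("j1","orange"),("j2","orange"),("l1","lid"),("l2","lid"),("j1","green"),("j2","green")]:
    for c,a,r in seg(cv2.imread(f"pics/{n}.png"),k): print(n,k,a,np.round(r[0],1),np.round(r[1],1),round(r[2],1))
im=cv2.imread("pics/j1.png");h=cv2.cvtColor(im,cv2.COLOR_BGR2HSV);print("blue disc",h[139,223],"cap",h[122,205],"or",h[120,402]);h=cv2.cvtColor(cv2.imread("pics/s1.png"),cv2.COLOR_BGR2HSV);print("line",h[162,350],h[246,350],"dish",h[350,300]);h=cv2.cvtColor(cv2.imread("pics/l1.png"),cv2.COLOR_BGR2HSV);print("plate",h[120,260],"rim",h[33,270],h[190,268])
E
```

```text
s1 white 2040.0 [316.8 355.9] [49.6 69.9] 71.6
s1 white 1003.5 [295.5 316.5] [35. 39.] 90.0
s1 white 860.5 [422.5 146.4] [10.4 95.7] 78.4
s1 white 843.0 [340.3 306.3] [33.  38.7] 72.9
s2 white 2296.0 [253.9 385.8] [80.5 49.8] 46.0
s2 white 684.0 [340.5 215. ] [ 9.3 88.1] 79.0
s2 white 680.5 [283.8 350.8] [27.8 36.4] 71.6
s2 white 624.0 [302.5 376.5] [35. 25.] 90.0
l1 purple 1761.0 [266.9 189.8] [32.8 58.7] 84.3
l2 purple 1475.0 [345.9 252.4] [29.  55.3] 85.7
j1 blue 657.0 [222.  138.5] [29. 28.] 90.0
j2 blue 580.5 [259.5 185.5] [27. 27.] 90.0
j2 blue 87.5 [148.   31.5] [11. 10.] 90.0
j1 orange 680.5 [401.5 119.5] [31. 29.] 90.0
j2 orange 629.5 [433.  167.5] [29. 28.] 90.0
l1 lid 42377.5 [265.1 171.8] [254.5 185.9] 84.3
l2 lid 36103.5 [345.4 231. ] [228.4 177.4] 83.7
j1 green 39650.5 [306.9 283.2] [216.5 202.6] 87.3
j2 green 35995.5 [334.9 313.8] [204.6 196.7] 87.1
j2 green 90.5 [245.   38.5] [15.  8.] 90.0
blue disc [104 153 130] cap [ 34  11 158] or [ 10 174 142]
line [ 35  21 148] [ 30  19 144] dish [ 38  14 149]
plate [108  24 125] rim [  0   2 136] [135 129 101]
```

View pics/l2.png

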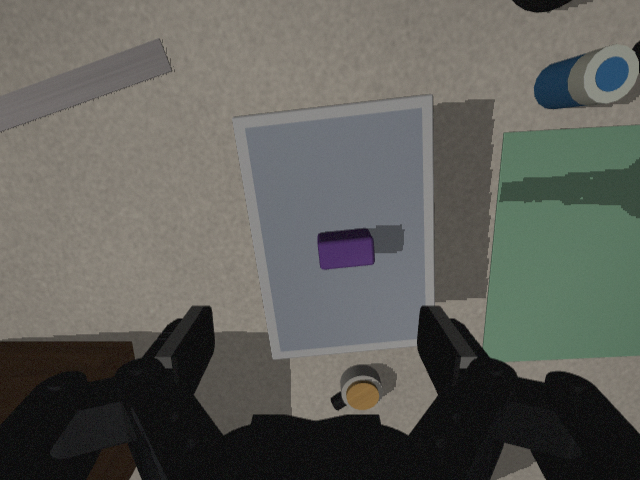

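View pics/s2.png

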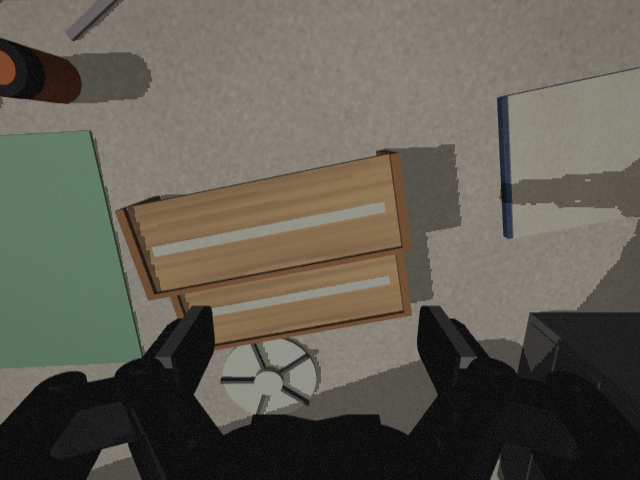

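s2: upper line (152,251)-(384,207), lower line right end (390,279). l2: lid corners (234,117),(431,95),(274,359).

```bash
python3 - <<'E'
from seg import *
import pickle
D=pickle.load(open("m.pkl","rb"));D["T"]=camera_model("top")
def t(n,**k):
    r=[ray(D[a],*b) for a,b in k.items()];p=tri(r);print(n,p.round(4),[float(np.linalg.norm(np.cross(p-c,d)).round(4)) for c,d in r]);return p
a=t("upL",s1=(221,188),s2=(152,251),T=(396,242));b=t("upR",s1=(470,138),s2=(384,207),T=(493,224.5));
a2=t("up_noT",s1=(221,188),s2=(152,251));
d=t("loR",s1=(460,227),s2=(390,279),T=(497.5,266))
for n in("s1","s2"):
    print(n,[pix2z(D[n],*q,z).round(4) for q,z in (((221,188),.07),((470,138),.07),((253,265),.03),((460,227),.03)) ] if n=="s1" else [pix2z(D[n],*q,z).round(4) for q,z in (((152,251),.07),((384,207),.07),((390,279),.03))])
t("knob",l1=(266.9,189.8),l2=(345.9,252.4))
l=[t("lid",l1=x,l2=y) for x,y in(((149,47),(234,117)),((356,23),(431,95)),((205,312),(274,359)))]
print([pix2z(D["l1"],*q,.092).round(4) for q in((149,47),(356,23),(373,296),(205,312))],pix2z(D["l1"],266.9,189.8,.124),pix2z(D["l2"],345.9,252.4,.124))
t("blue",j1=(222,138.5),j2=(259.5,185.5));t("amber",j1=(401.5,119.5),j2=(433,167.5))
for q in((222,138.5),(401.5,119.5)):print(pix2z(D["j1"],*q,.07).round(4))
print("loupe",pix2z(D["j1"],319,106,.034),"tweez",pix2z(D["j1"],409,81,.005))
print("mat",[pix2z(D["j1"],*q,.003).round(3) for q in((202,182),(405,170),(400,388),(233,395))])
E
```

```text
upL [ 0.5301 -0.1752  0.0684] [0.0009, 0.002, 0.0027]
upR [ 0.5722 -0.395   0.0608] [0.0015, 0.0025, 0.0025]
up_noT [ 0.5318 -0.1753  0.0711] [0.0006, 0.0006]
loR [ 0.4827 -0.4131  0.0216] [0.0001, 0.0014, 0.0013]
s1 [array([ 0.5312, -0.1754,  0.07  ]), array([ 0.5737, -0.3917,  0.07  ]), array([ 0.4429, -0.1924,  0.03  ]), array([ 0.4849, -0.4097,  0.03  ])]
s2 [array([ 0.5319, -0.1744,  0.07  ]), array([ 0.5741, -0.3906,  0.07  ]), array([ 0.4866, -0.4097,  0.03  ])]
knob [0.5381 0.2963 0.1216] [0.0001, 0.0001]
lid [0.6402 0.3848 0.0883] [0.0001, 0.0001]
lid [0.6562 0.2299 0.0869] [0.0001, 0.0001]
lid [0.4258 0.3593 0.1011] [0.0001, 0.0001]
[array([0.6395, 0.3831, 0.092 ]), array([0.6548, 0.2305, 0.092 ]), array([0.4371, 0.2078, 0.092 ]), array([0.421 , 0.3624, 0.092 ])] [0.53854497 0.29590738 0.124     ] [0.53883916 0.29658065 0.124     ]
blue [0.6737 0.0797 0.0716] [0.0003, 0.0003]
amber [ 0.689  -0.0724  0.0707] [0.0001, 0.0001]
[0.6738 0.0799 0.07  ]
[ 0.689  -0.0725  0.07  ]
loupe [ 0.70237566 -0.00333604  0.034     ] tweez [ 0.72746131 -0.09237004  0.005     ]
mat [array([0.629, 0.122, 0.003]), array([ 0.641, -0.095,  0.003]), array([ 0.362, -0.11 ,  0.003]), array([0.351, 0.108, 0.003])]
```

```bash
python3 - <<'E'
from h import *
import pickle
D=pickle.load(open("m.pkl","rb"));T=camera_model("top")
print("driver near edge bench",pix2z(T,272.5,161.5,0),pix2z(D["j1"],207,70,0))
for z in(.04,.06,.08):print("drv top ctr",z,pix2z(T,273.5,144,z),"")
print("holder",pix2z(D["l1"],314,355,.028),pix2z(D["l2"],361,390,.028),"pump front edge bench",pix2z(D["j1"],337,48,0),"dish",pix2z(D["s1"],324,335,.016))
E
python3 - <<'E'
import sys;sys.path.insert(0,'.')
from h import *
c=cv2.imread("pics/j2.png")[0:260,120:520];cv2.imwrite("pics/c2.png",cv2.resize(c,None,fx=2,fy=2))
E
```

```text
driver near edge bench [0.737121   0.10775348 0.        ] [0.73838391 0.10749935 0.        ]
drv top ctr 0.04 [0.76630605 0.10266772 0.04      ] 
drv top ctr 0.06 [0.75867074 0.10083036 0.06      ] 
drv top ctr 0.08 [0.75103542 0.09899301 0.08      ] 
holder [0.33024012 0.26212637 0.028     ] [0.32968509 0.26501253 0.028     ] pump front edge bench [ 0.75768257 -0.02109919  0.        ] dish [ 0.34854152 -0.26958803  0.016     ]
```

View pics/c2.png

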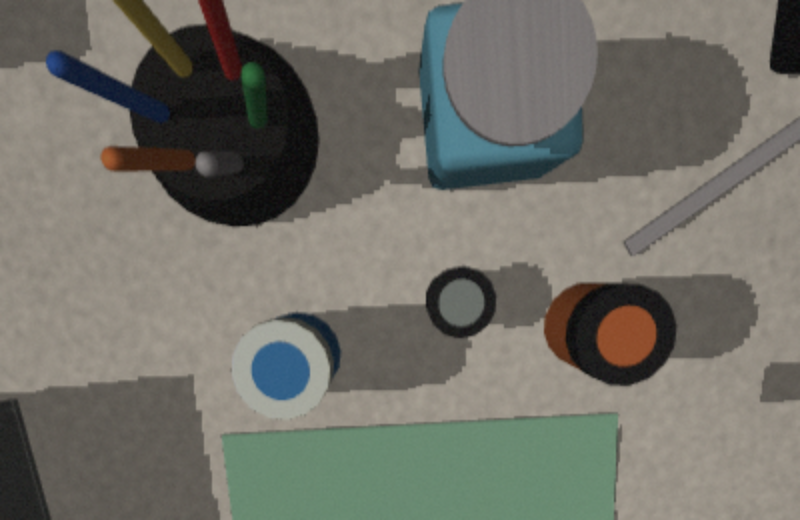

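The crop confirms blue cap, loupe, amber cap and driver stand are separate enough (over 20 mm of margin for the gripper body). Lift the lid now.

```bash
python3 - <<'E'
from h import *
R=Rd(95.7)
arm.gripper_to(.75,60)
arm.move_pose(np.array([.5384,.2962,.20]),R)
print(arm.servo_line(np.array([.5384,.2962,.099]),.1,guard=15))
arm.gripper_to(0,60);o=arm.observe();print(o["position"],o["gripper_width"],o["grasp_force"])
arm.servo_line(np.array([.5384,.2962,.16]),.08)
o=arm.observe();print(o["gripper_width"],o["grasp_force"],o["contact_force"])
m=np.array([.496,.006])
snap("wrist","pics/lift.png")
arm.servo_line(np.array([*m,.12]),.2,orientation=Rd(93.2))
print(arm.servo_line(np.array([*m,.030]),.12,guard=8))
print(arm.servo_line(np.array([*m,.012]),.03,guard=4)); o=arm.observe();print(o["position"],o["contact_force"])
arm.gripper_to(.5);arm.dwell(.3)
arm.servo_line(np.array([*m,.15]),.15)
print(arm.observe()["time_s"])
arm.move_pose(np.array([.5,.28,.26]),Rd(0));arm.dwell(.2)
im,mm=snap("wrist","pics/box.png");im,mm=snap("top","pics/top1.png")
arm.move_pose(np.array([.54,.31,.26]),Rd(0));arm.dwell(.2);snap("wrist","pics/box2.png")
print(arm.observe()["time_s"])
E
```

```text
False
[0.53860477 0.29631835 0.09953721] 0.2682558763747583 60.3970742225647
0.2668236056599927 59.44485247135162 [ 0.11317644  0.50925134 -2.23918427]
False
True
[0.49611885 0.00599089 0.0181955 ] [-1.28607492  0.95789494  5.33994048]
15.8583
18.575
```

View pics/box.png

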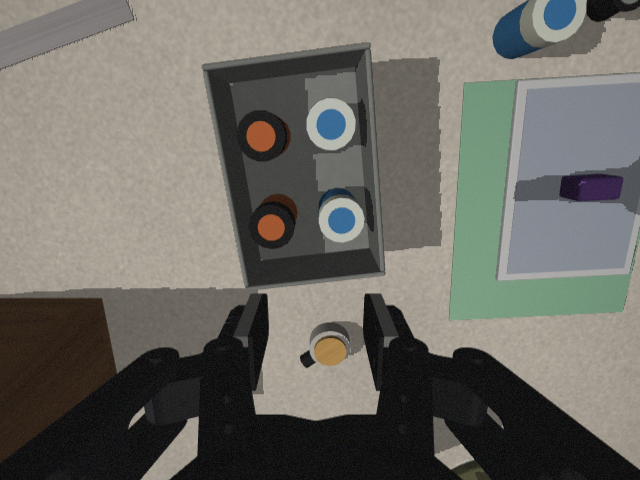

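Box interior view: amber caps at (261,136),(271,227), blue at (331,124),(342,221); all six jars exist; box outer corners (204,67),(370,44),(384,274),(246,287). The lid sits inside the mat.

```bash
python3 - <<'E'
from seg import *
import pickle
m2=camera_model("wrist");o=arm.observe();print(o["position"])
E=np.array(m2["extrinsics"]);E1=E.copy();E1[:3,3]=E[:3,3]-E[:3,:3]@(np.array([.5,.28,.26])-np.array([.54,.31,.26]))
m1=dict(m2);m1["extrinsics"]=E1
pickle.dump((m1,m2),open("mb.pkl","wb"))
for k in("orange","blue"):
    A=[r[0] for c,a,r in seg(cv2.imread("pics/box.png"),k) if a>300];B=[r[0] for c,a,r in seg(cv2.imread("pics/box2.png"),k) if a>300]
    for a in A:
        best=[(np.linalg.norm(np.cross((p:=tri([ray(m1,*a),ray(m2,*b)]))-ray(m2,*b)[0],ray(m2,*b)[1])),p,b) for b in B]
        for e,p,b in best:
            if e<.003 and p[2]>0: print(k,np.round(a,1),np.round(b,1),p.round(4),pix2z(m1,*a,.075).round(4),pix2z(m2,*b,.075).round(4))
c=np.array([pix2z(m1,*q,.084) for q in((204,67),(370,44),(384,274),(246,287))]);print(c.round(4),c.mean(0))
print([np.linalg.norm(c[i]-c[(i+1)%4]).round(4) for i in range(4)])
for i,j in((3,0),(2,1)):d=c[j]-c[i];print(np.degrees(np.arctan2(d[1],d[0])))
for i,j in((1,0),(2,3)):d=c[j]-c[i];print(np.degrees(np.arctan2(-d[0],d[1])))
print("lid",pix2z(m1,514,80,.011),pix2z(m1,497,278,.011))
E
python3 - <<'E'
import cv2
c=cv2.imread("pics/box2.png")[50:380,230:540];cv2.imwrite("pics/c3.png",cv2.resize(c,(560,596),interpolation=cv2.INTER_CUBIC))
E
```

```text
[0.53967597 0.30969198 0.26044623]
orange [260.5 135.5] [295. 180.] [0.576  0.3301 0.0732] [0.5759 0.33   0.075 ] [0.5764 0.3298 0.075 ]
orange [270.5 227. ] [302.  265.5] [0.4911 0.3244 0.0735] [0.4914 0.3242 0.075 ] [0.4917 0.3242 0.075 ]
blue [509.7  32.3] [533.3  75.5] [0.6749 0.0861 0.006 ] [0.6574 0.1203 0.075 ] [0.6648 0.1248 0.075 ]
blue [559.5  14. ] [584.5  64.5] [0.6768 0.0688 0.054 ] [0.6705 0.0818 0.075 ] [0.6733 0.083  0.075 ]
blue [330.5 124. ] [362.5 170. ] [0.5856 0.2675 0.0755] [0.5856 0.2674 0.075 ] [0.5855 0.2674 0.075 ]
blue [341.5 220. ] [370.5 259. ] [0.4977 0.2556 0.0725] [0.4983 0.2557 0.075 ] [0.4986 0.256  0.075 ]
[[0.6299 0.3728 0.084 ]
 [0.6468 0.2365 0.084 ]
 [0.4462 0.2136 0.084 ]
 [0.4323 0.3497 0.084 ]] [0.53880225 0.29314    0.084     ]
[np.float64(0.1373), np.float64(0.2019), np.float64(0.1368), np.float64(0.199)]
6.669647499987643
6.524500847536264
7.058528048406682
5.8375626385361405
lid [0.6302114  0.07752754 0.011     ] [0.41142519 0.06146182 0.011     ]
```

View pics/c3.png

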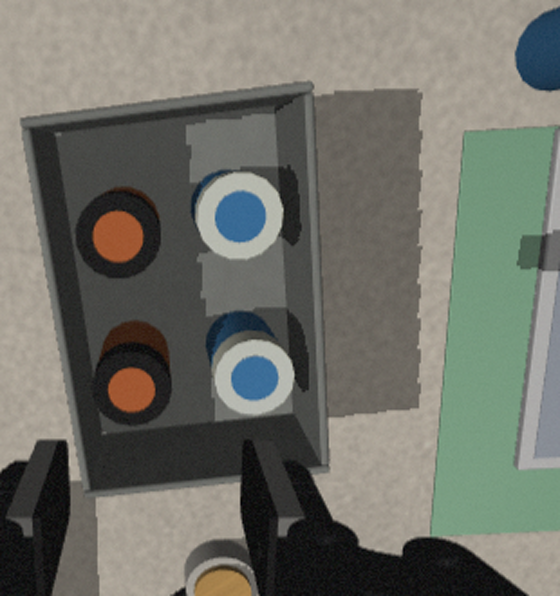

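Crop confirms the four jars well clear of the walls. Place the first blue jar, then continue if fine.

```bash
cat > jar.py <<'E'
from h import *
YAW=11.1; c,s=np.cos(np.radians(YAW)),np.sin(np.radians(YAW)); RS=np.array([[c,-s],[s,c]]); SC=np.array([.5085,-.292])
H=.042
def pick(xy,base,a,op=.70):
    arm.gripper_to(op,40); arm.move_pose(np.array([*xy,.20]),Rd(a))
    if arm.servo_line(np.array([*xy,base+H]),.12,guard=12): print("BUMP",arm.observe()["position"]); raise SystemExit
    arm.gripper_to(0,40); arm.servo_line(np.array([*xy,.215]),.12)
    o=arm.observe(); print("picked",o["gripper_width"].round(3),o["grasp_force"].round(1))
    if o["gripper_width"]<.45: raise SystemExit("lost")
def place(sx,sy,step):
    xy=SC+RS@[sx,sy]; R=Rd(90+YAW)
    arm.move_pose(np.array([*xy,.23]),R)
    arm.servo_line(np.array([*xy,step+H+.012]),.12)
    hit=arm.servo_line(np.array([*xy,step+H-.004]),.025,guard=3); z=arm.observe()["position"][2]
    print("place",hit,"base z",(z-H).round(4))
    arm.gripper_to(.62); arm.dwell(.2)
    arm.servo_line(np.array([*xy,.23]),.15)
    print("t",arm.observe()["time_s"])
E
python3 - <<'E'
from jar import *
pick([.498,.2557],.005,96.4); place(-.047,.058,.03)
arm.move_pose(np.array([.47,-.26,.26]),Rd(0));arm.dwell(.2);snap("wrist","pics/p1.png")
E
```

```text
Traceback (most recent call last):
  File "jar.py", line 8, in pick
    o=arm.observe(); print("picked",o["gripper_width"].round(3),o["grasp_force"].round(1))
                                    ^^^^^^^^^^^^^^^^^^^^^^^^
AttributeError: 'float' object has no attribute 'round'
```

```bash
sed -i 's/o\["gripper_width"\].round(3),o\["grasp_force"\].round(1)/o["gripper_width"],o["grasp_force"]/; s/(z-H).round(4)/z-H/' jar.py
python3 - <<'E'
from jar import *
o=arm.observe();print(o["position"],o["gripper_width"],o["grasp_force"])
if o["gripper_width"]>.45: 
    place(-.047,.058,.03)
    arm.move_pose(np.array([.47,-.26,.26]),Rd(0));arm.dwell(.2);im,m=snap("wrist","pics/p1.png")
    from seg import seg
    for c,a,r in seg(cv2.imread("pics/p1.png"),"blue"):
        if a>300: p=pix2z(m,*r[0],.10);print(p,RS.T@(p[:2]-SC))
E
```

```text
[0.49777804 0.25558959 0.21424872] 0.4994191519682616 40.64772069454193
place True base z 0.030451798211654606
t 29.025
[ 0.45157836 -0.24381166  0.1       ] [-0.04657947  0.05824553]
```

View pics/p1.png

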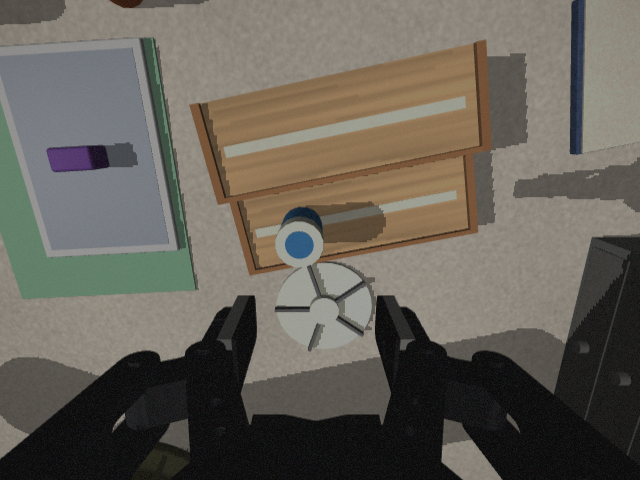

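The blue jar stands upright at the left of the lower line (cap at (300,244)), measured at x −46.6 mm, y 58 mm, as intended. Doing the other box jars and bench jars.

```bash
python3 - <<'E'
from jar import *
pick([.5856,.2675],.005,96.4); place(-.047,0,.03)
pick([.576,.330],.005,96.4); place(.045,.058,.07)
pick([.4914,.3243],.005,96.4); place(.045,0,.07)
pick([.6738,.0797],0,10,.9); place(-.047,-.058,.03)
pick([.689,-.0725],0,0,.9); place(.045,-.058,.07)
arm.move_pose(np.array([.47,-.26,.28]),Rd(0));arm.dwell(.2);im,m=snap("wrist","pics/p2.png")
from seg import seg
for k,z in(("blue",.10),("orange",.14)):
  for c,a,r in seg(cv2.imread("pics/p2.png"),k):
    if a>200: p=pix2z(m,*r[0],z);print(k,a,p.round(4),RS.T@(p[:2]-SC))
arm.move_pose(np.array([.47,.08,.28]),Rd(0));arm.dwell(.2);snap("wrist","pics/lidn.png")
print(arm.observe()["time_s"])
E
```

```text
picked 0.5040426498922769 40.711809396743774
place True base z 0.03049399745618047
t 41.9
picked 0.502236209034821 40.619428753852844
place True base z 0.07049867581390276
t 52.625
picked 0.5039427090926507 40.695626735687256
place True base z 0.07049181449035935
t 63.2333
picked 0.5030732638732378 40.6537127494812
place True base z 0.030222279957078803
t 74.5
picked 0.5025978816648987 40.72147071361542
place True base z 0.07027832290005911
t 85.1417
blue 498.5 [ 0.4748 -0.3582  0.1   ] [-0.04580867 -0.05848013]
blue 482.5 [ 0.4621 -0.3013  0.1   ] [-0.04728299 -0.0002475 ]
blue 465.5 [ 0.4517 -0.2437  0.1   ] [-0.0464312   0.05835098]
orange 901.0 [ 0.5657 -0.3405  0.14  ] [ 0.04676394 -0.05855858]
orange 837.5 [ 0.5533 -0.2842  0.14  ] [ 0.04543657 -0.00093604]
orange 817.5 [ 0.5417 -0.2269  0.14  ] [0.04512845 0.05752151]
88.5
```

View pics/p2.png

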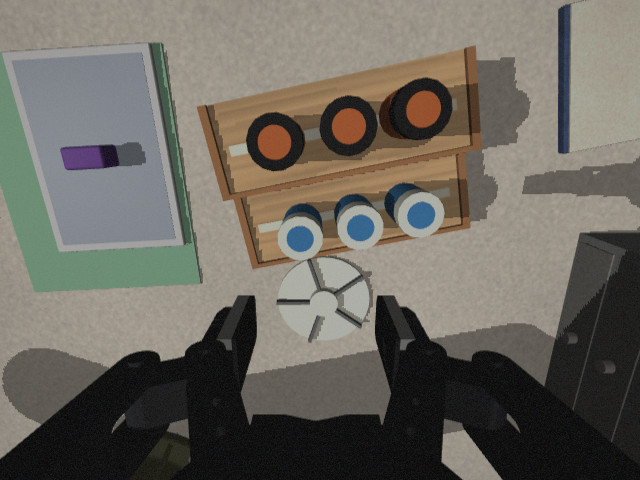

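View pics/lidn.png

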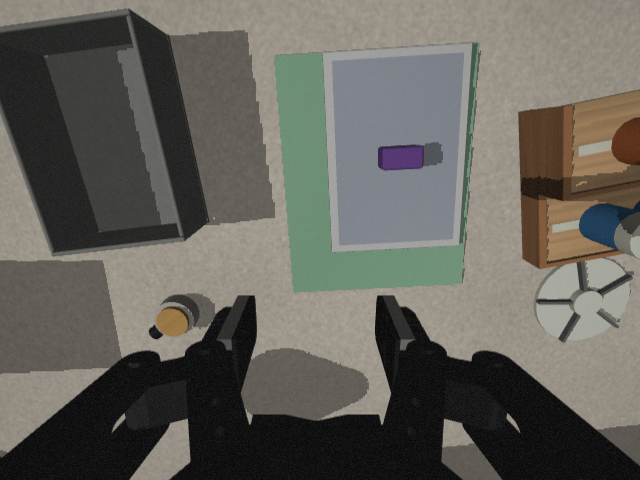

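Both rows are complete and upright. The lid was pushed to the mat's right edge: corners (324,53),(472,43),(464,244),(332,251), knob about (401,157). Box is empty. Refine lid and box poses by code.

```bash
cat > lidm.py <<'E'
from seg import *
def meas(z0,tag,ret=False):
    m=camera_model("wrist");im=camera("wrist")[:,:,::-1].copy();cv2.imwrite(f"pics/{tag}.png",im)
    c,a,r=seg(im,"purple")[0]
    k=pix2z(m,*r[0],z0+.040)
    d=[x for x in seg(im,"lid") if cv2.pointPolygonTest(cv2.convexHull(x[0]),r[0],False)>0]
    q=None
    if d:
        h=cv2.convexHull(d[0][0]); ap=cv2.approxPolyDP(h,.03*cv2.arcLength(h,True),True)[:,0]
        w=np.array([pix2z(m,*p,z0+.008)[:2] for p in ap.astype(float)])
        q=cv2.minAreaRect((np.array([pix2z(m,*p,z0+.008)[:2] for p in h[:,0].astype(float)])*1000).astype(np.float32))
    print(tag,"knob",k.round(4),"area",a,"plate",q); return m,r[0]
E
python3 - <<'E'
from lidm import *
import pickle
_,m2=pickle.load(open("mb.pkl","rb"))
q=[(242.2,116.4),(402.8,97),(411.6,309),(277.6,323.5)]
c=np.array([pix2z(m2,*p,.084) for p in q]);print(c.round(4),c.mean(0),np.linalg.norm(np.diff(c,axis=0),axis=1))
for i,j in((3,0),(2,1)):d=c[j]-c[i];print(np.degrees(np.arctan2(d[1],d[0])))
m=camera_model("wrist");c=np.array([pix2z(m,*p,.011) for p in((324,53),(472,43),(464,244),(332,251))]);print("lid",c.mean(0),[np.degrees(np.arctan2((c[j]-c[i])[1],(c[j]-c[i])[0])) for i,j in((3,0),(2,1))])
for i,p in enumerate([[.47,-.03,.24],[.50,-.02,.20]]):
    arm.move_pose(np.array(p),Rd(0));arm.dwell(.3);r=meas(.003,f"lk{i}")
    if i: print("tri",tri([ray(*ro),ray(r[0],*r[1])]) if 0 else tri([ray(old[0],*old[1]),ray(r[0],*r[1])]))
    old=r
E
```

```text
[[0.6315 0.3736 0.084 ]
 [0.647  0.237  0.084 ]
 [0.4481 0.2135 0.084 ]
 [0.4315 0.3496 0.084 ]] [0.53954206 0.29341875 0.084     ] [0.13747876 0.20021279 0.13716944]
6.839703832131162
6.752095422173655
lid [ 0.5239805  -0.01353544  0.011     ] [np.float64(2.94140325001298), np.float64(4.940579860001897)]
lk0 knob [ 0.5243 -0.0122  0.043 ] area 1065.5 plate ((523.9417724609375, -12.025184631347656), (204.76048278808594, 138.88722229003906), 3.2613236904144287)
lk1 knob [ 0.525 -0.012  0.043] area 1269.5 plate ((523.8694458007812, -12.021469116210938), (204.83102416992188, 138.99984741210938), 3.2132649421691895)
tri [ 0.52382661 -0.01185252  0.03616836]
```

```bash
python3 - <<'E'
from lidm import *
L=[.5243,-.012];B=[.539,.2933]
arm.gripper_to(.75,60)
arm.move_pose(np.array([*L,.12]),Rd(93.2))
print(arm.servo_line(np.array([*L,.019]),.1,guard=15))
arm.gripper_to(0,60)
arm.servo_line(np.array([*L,.17]),.1)
o=arm.observe();print(o["gripper_width"],o["grasp_force"])
assert .22<o["gripper_width"]<.32
arm.servo_line(np.array([*B,.17]),.2,orientation=Rd(96.6)); arm.dwell(.2)
arm.servo_line(np.array([*B,.112]),.08,guard=8)
print(arm.servo_line(np.array([*B,.094]),.025,guard=4)); o=arm.observe();print(o["position"],o["contact_force"])
arm.gripper_to(.5);arm.dwell(.3)
arm.servo_line(np.array([*B,.22]),.12)
for i,p in enumerate([[.50,.26,.24],[.55,.32,.24]]):
    arm.move_pose(np.array(p),Rd(0));arm.dwell(.3);meas(.084,f"le{i}")
# jars check
arm.move_pose(np.array([.47,-.26,.28]),Rd(0));arm.dwell(.2);m=camera_model("wrist");im=camera("wrist")[:,:,::-1].copy()
for k,z in(("blue",.10),("orange",.14)):
  for c,a,r in seg(im,k):
    if a>200: print(k,a,pix2z(m,*r[0],z).round(4))
print(arm.observe()["time_s"])
E
```

```text
False
0.2676163705709418 59.642409682273865
True
[0.53904267 0.29333506 0.10053687] [-1.49800261 -0.07797299  5.4398013 ]
le0 knob [0.541 0.293 0.124] area 1813.0 plate ((539.8341674804688, 293.419189453125), (205.11407470703125, 139.15699768066406), 6.611421585083008)
le1 knob [0.5416 0.2941 0.124 ] area 1556.5 plate ((539.812744140625, 293.223876953125), (204.89662170410156, 138.978271484375), 6.621943473815918)
blue 499.5 [ 0.4747 -0.358   0.1   ]
blue 482.0 [ 0.4624 -0.3014  0.1   ]
blue 465.5 [ 0.4519 -0.2442  0.1   ]
orange 912.5 [ 0.5654 -0.3403  0.14  ]
orange 836.5 [ 0.5534 -0.2842  0.14  ]
orange 823.5 [ 0.5412 -0.2271  0.14  ]
104.9833
```

```bash
python3 -c "
from lidm import *
arm.move_pose(np.array([.50,.26,.24]),Rd(0));arm.dwell(.3);meas(.084,'fin')
print(workorder.close_job())"
```

```text
fin knob [0.5411 0.2929 0.124 ] area 1802.0 plate ((539.7796020507812, 293.4355163574219), (205.16888427734375, 139.0834197998047), 6.599198341369629)
the job is handed in; nothing more can be done
None
```

The job is handed in: all six jars stand in their rows on the shelf and the lid is back on the empty box (about 1 mm off centre, under 1° off square by my last wrist-camera measurement), after about 107 s; `close_job()` returned no verdict.

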